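Clamp the glued gift box in the cam-lever jig

TASK

The rectangular wooden gift box on the turntable has just been glued and must be clamped while it sets. Lift it out of its bay, set it down flat on the cutting mat and let go, so that you can take it again by its two ends; then lower it into the middle of the jaws of the clamping jig, flat on the jig's bed with its long sides facing the jaws, let go, and throw the jig's lever over until it snaps down and the jaw grips the box. Do not drop the box, do not throw the lever before the box is in, do not tip or push off the jar and the round box that share the turntable, and leave the glue bottle where it stands.

Things in the scene. Friction and masses are not known exactly. Their poses are not given: they have to be found in the camera images.
- gift_box_mid (a point): centre (half-way up) of the loose rectangular wooden gift box with a lid line and a tiny brass clasp: 42 mm along its x, 64 mm along its y (long axis), 36 mm tall along its z; about 0.13 kg. It starts lying flat on the turntable in the bay between two upright plywood walls, its two ends (+-y) facing the walls with only about 6 mm of gap, so that there it can be gripped only across its 42 mm width; the sides (+-x) are free.
- turntable: freely spinning plywood turntable organiser, 220 mm across, origin on its axis at table level, top of the disc at z = 20 mm, spins about its z with almost no friction. Two upright walls (90 mm along its x, 6 mm thick, 34 mm above the disc) stand 41 mm either side (y) of its x axis and form the bay, whose centre is 48 mm from the axis along its +x. A jar and a round wooden box stand on the opposite half.
- mat: flat grey cutting mat fixed on the table, 170 mm (x) by 150 mm (y), 3 mm thick, origin at the centre of its underside.
- jig: fixed clamping jig on a plywood base plate 240 mm long (x from -110 to +130 mm), 110 mm wide, 12 mm thick; origin on the table under the plate. Fixed aluminium jaw with its face at x = +91 mm (18 mm thick, 60 mm wide in y, top 46 mm above the table). Moving jaw faces it; the nest between is open at both ends (+-y). The lever stands on the -x half (towards the robot), between two cheek plates 48 mm apart over their outsides and 54 mm high.
- nest (a point): the jig's nest: point on the bed (top of the base plate, 12 mm above the table) midway between the open jaws, axes parallel to the jig's. The open jaws stand 52 mm apart (x); both are 60 mm wide (y) and rise 34 mm or more above the bed. The box belongs here with its 42 mm width along x and its 64 mm length along y; held by its ends the fingers pass clear of the jaws.
- jaw: moving aluminium jaw of the jig, 14 mm thick, 60 mm wide, driven along the jig's +x by the lever's crank and link (up to 16 mm) through a spring of 2 N/mm; it slides a box that stands short of the fixed jaw up to it and then grips it with roughly 10 to 16 N. Its origin coincides with the jig's origin while the lever is open (the face itself is 39 mm along x from it).
- clamp_lever (a joint): angle of the over-centre lever (rad): 0 = open, upright and leaning 0.17 rad (10 degrees) towards the jaws; grows as the lever is swung away from the jaws (towards the jig's -x) and down; 1.70 = shut, lying level, pointing to the jig's -x. Springs push it back open before dead centre at about 1.3 rad; past it they snap it shut and hold it. Needs about 2 to 5 N at the bar.
- lever_hinge (a point): hinge axis of the lever (along the jig's y), 35 mm to the jig's -x of its origin and 42 mm above the table.
- lever_bar (a point): centre of the black cross-bar at the end of the lever, 13 mm thick, 50 mm long along the jig's y, 90 mm from the hinge axis; the bar can be pushed from the jaws' side with closed fingers, there is free room behind it. The flat steel arm below it is 14 mm wide.
- jar: bystander: small amber glass jar, 42 mm across, 55 mm tall, on the turntable; origin under its centre.
- round_box: bystander: small round wooden box, 45 mm across, 34 mm tall, on the turntable; origin under its centre.
- glue: bystander: white glue bottle, 48 mm across, 130 mm tall, beyond the mat; origin under its centre.
Things that resemble listed ones, but are neither listed nor needed, are in the scene too. Leave any green look-alike of the part that bears gift_box_mid alone.

How it is judged:
By the outcome, as a careful person would: the job done as asked, in the order asked, and still so for the second after the job is handed in, with the robot touching nothing.
It also fails if it takes over 62 s, if anything falls off the work surface, if the arm or the gripper's body presses on something with over 40 N, if the wrist force passes 120 N, or if a joint passes its speed limit or range.

ROBOT

A 6-joint arm with a two-finger parallel gripper is mounted at the origin on the work surface. World frame = base frame: x ahead of the robot, y to its left, z up, the work surface at z = 0. Lengths are in m, angles in rad, forces in N, time in s.
With the tool pointing down it reaches from about 0.275 to 0.825 m from the base axis. Payload 4.9 kg.
Tool frame: the origin (TCP) lies midway between the tips of the shut fingers; the grasp point (between the pads) lies 19 mm behind it (bot.grip_depth is the distance from the TCP to the grasp point, in m); z points along the fingers, y is the line along which they close (so a half turn about z gives the same grasp; the last joint's range is limited). The gripper opens to 85 mm and grips with 20 to 120 N. Pads are 22 mm wide; open, the fingers measure 114 mm over their backs; the gripper's body (76 mm by 85 mm) begins 54 mm behind the grasp point. The pads swing forward as they close: fully open they stand 13 mm farther back than shut.
Start: joints at [1.193, 0.326, -0.193, 1.052, 0, 1.437], TCP at [0.133, 0.534, 0.231] pointing down, gripper open.
Joint ranges: [-2.65, 2.65], [-0.97, 1.79], [-1.3, 1.35], [-1.93, 2.1], [-1.47, 1.37], [-3.14, 3.14]. Speed limits (rad/s): [2.57, 2.57, 3.14, 3.14, 3.14, 3.14].

INTERFACE

Orientations are given as a unit quaternion [w, x, y, z].
In Python, from cell import bot gives the robot as it stands. Calls block until the motion is done:
- bot.move_pose(position, orientation): joint-space move of the TCP to a pose.
- bot.move_linear(position, speed=0.15, rotation=None, until_force=None): straight line of the TCP; rotation=None keeps the orientation; speed is the mean speed in m/s. With until_force (N) it stops when the force on the tool has changed by that much, and returns True; else False.
- bot.goto_joints(angles): joint-space move.
- bot.set_gripper(opening, grasp_force=None): opening from 0.0 (shut) to 1.0 (fully open); grasp_force is the grip in N (None keeps the last); returns when the fingers have stopped.
- bot.wait(seconds).
- bot.solve_ik(position, orientation): joint angles nearest the present ones, or None.
- bot.camera(name): name is "side" or "top"; returns the picture (480x640x3 uint8, red, green, blue); there is no depth.
- bot.calibration(name): a dict with "mtx" (3x3 intrinsics, pixels), "k1" (the pictures are not rectified: a ray, as slopes to the right and down, at radius r is drawn at 1 + k1 r^2 times it, then the intrinsics apply), "extrinsics" (4x4, takes a point from world to camera coordinates). Camera axes: x right, y down, z forward; pixel columns grow to the right and rows downward; lengths in m; the calibration is good to about 2 mm. A picture is of the moment at which its call begins. calibration takes no time and is no camera call.
A pose or a line that the arm cannot do raises bot.PlanningError and nothing moves.
- bot.close_job(): hands the job in; it is judged then, once.
Trained networks look in the newest picture that a camera, given by its name, has taken for a name from the list of things; names that differ only in an ending like _2 or _b are one class to them, and where a whole thing is asked for, a point or a joint stands for the part that bears it (a point fixed in the world has none). Each returns a list of dicts, best first, with "confidence" (0 to 1); they miss things now and then, are a little off and sometimes report something else, mostly with a low value. They report only what shows in the picture. A call takes as long as a camera call. They do not tell look-alikes from the thing itself.
- bot.search_frame(camera, thing): "bbox" ([left, top, width, height] in pixels, round what is visible of it).
Readings, each from a call of its own:
- bot.read_clock(): time.
- bot.read_joint_positions(): joint angles.
- bot.read_joint_vel(): joint speeds.
- bot.read_joint_efforts(): joint torques, N m.
- bot.read_position(): TCP position.
- bot.read_tool_rot(): TCP orientation.
- bot.read_ft_force(): force on the tool from outside, world axes, zero at the start.
- bot.read_moment(): the same for the moment, N m.
- bot.read_gripper_width(): opening from 0.0 (shut) to 1.0 (fully open).
- bot.read_finger_force(): force on a finger pad.
Only numpy, scipy, OpenCV 4.12 (cv2) and the standard library are available. Lean on these libraries where they do the work, as an engineer would, in place of code of your own. Each camera call takes 0.05 s, during which the arm holds its last target. There are 200 camera calls.

## Working session

There is one attempt and no reset: what is moved stays moved. The work goes in short steps, each a Python script; the robot and the scene stay as the last script left them, time stands still between calls to the robot, and variables do not carry over. Pictures are saved under pics/ and viewed, at most 10 in all, crops included, and the job is handed in when it is done.

```bash
mkdir -p pics; ls; python3 - <<'E'
from cell import bot
import cv2
for c in ("top","side"):
    im=bot.camera(c); cv2.imwrite(f"pics/{c}0.png",im[:,:,::-1])
    k=bot.calibration(c); print(c,k["mtx"].tolist(),k["k1"],k["extrinsics"].round(4).tolist() if hasattr(k["extrinsics"],"round") else k["extrinsics"])
    for t in ("gift_box_mid","turntable","mat","jig","jaw","clamp_lever","lever_bar","jar","round_box","glue"):
        print(t,[([round(float(v)) for v in d["bbox"]],round(d["confidence"],2)) for d in bot.search_frame(c,t)[:3]])
print(bot.read_clock())
E
```

```text
pics
top [[568.1690842252016, 0.0, 331.4646788259493], [0.0, 568.1690842252016, 243.41174414079867], [0.0, 0.0, 1.0]] 0.028693560506157956 [[0.008, -0.9999, 0.0139, 0.0316], [-0.9912, -0.0098, -0.1322, 0.6124], [0.1323, -0.0127, -0.9911, 1.3816], [0.0, 0.0, 0.0, 1.0]]
gift_box_mid [([238, 244, 29, 27], 0.89), ([149, 216, 29, 37], 0.8), ([264, 172, 24, 31], 0.76)]
turntable [([204, 232, 87, 88], 0.93), ([322, 269, 62, 67], 0.19)]
mat [([321, 268, 62, 70], 0.74), ([440, 282, 25, 16], 0.65)]
jig [([422, 227, 41, 93], 0.92)]
jaw [([431, 265, 26, 4], 0.59)]
clamp_lever [([438, 278, 28, 22], 0.78)]
lever_bar [([440, 278, 24, 21], 0.63)]
jar [([208, 278, 21, 20], 0.82)]
round_box [([242, 295, 18, 20], 0.64), ([320, 271, 60, 67], 0.32)]
glue [([343, 234, 22, 21], 0.76), ([420, 228, 42, 94], 0.54)]
side [[477.0108602511691, 0.0, 313.8366230017472], [0.0, 477.0108602511691, 249.0432999522582], [0.0, 0.0, 1.0]] -0.11939348704693481 [[-0.9868, -0.161, 0.017, 0.6053], [-0.1175, 0.6403, -0.7591, 0.1119], [0.1113, -0.751, -0.6508, 1.0171], [0.0, 0.0, 0.0, 1.0]]
gift_box_mid [([294, 317, 36, 41], 0.96), ([226, 435, 50, 44], 0.69), ([212, 294, 36, 34], 0.63)]
turntable [([278, 307, 121, 101], 0.9), ([369, 159, 14, 37], 0.55)]
mat [([338, 248, 81, 49], 0.66), ([364, 333, 30, 30], 0.63)]
jig []
jaw [([345, 187, 12, 19], 0.52)]
clamp_lever []
lever_bar [([368, 159, 11, 35], 0.7)]
jar [([340, 361, 25, 37], 0.68), ([308, 163, 94, 62], 0.32)]
round_box [([338, 248, 82, 54], 0.62), ([364, 335, 26, 28], 0.56)]
glue [([305, 216, 23, 57], 0.7)]
1.1
```

```bash
python3 - <<'E'
import cv2
a=cv2.imread("pics/top0.png")[160:345,130:480]; cv2.imwrite("pics/t1.png",cv2.resize(a,None,fx=2.28,fy=2.28,interpolation=cv2.INTER_CUBIC))
E
```

```text
(no output)
```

View pics/t1.png

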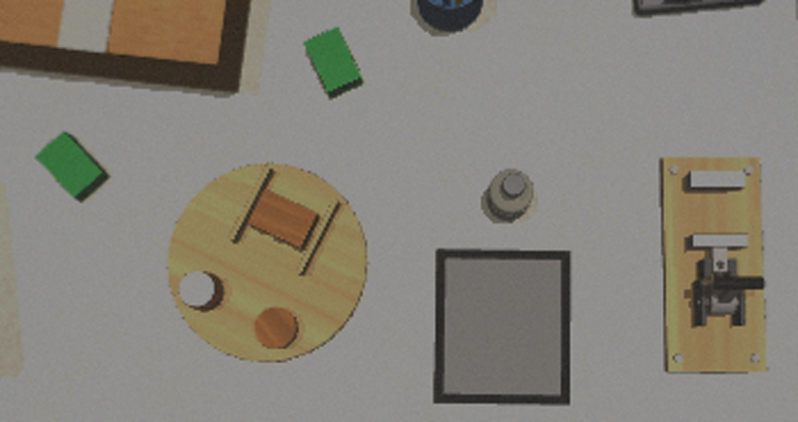

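View pics/side0.png

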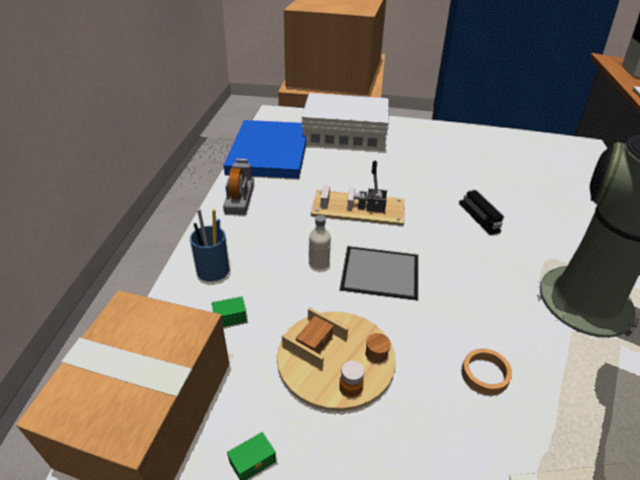

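Wooden candidates for the gift box: the brown box in the turntable bay at top (252,257) / side (316,333). The green look-alikes are at top (163,232) and (276,187), side (230,310) and (251,455). The brown one in the bay, between the two walls, fits the description. The jig is at top (442,273) with the lever at (447,286), the mat at (350,303) and the glue at (353,245).

```bash
cat > h.py <<'E'
import numpy as np, cv2
from scipy.optimize import minimize
from cell import bot
def proj(c,P):
    k=bot.calibration(c);E=np.array(k["extrinsics"]);K=np.array(k["mtx"])
    q=np.atleast_2d(P)@E[:3,:3].T+E[:3,3]; s=q[:,:2]/q[:,2:]
    s=s*(1+k["k1"]*(s**2).sum(1,keepdims=True)); return s*[K[0,0],K[1,1]]+K[:2,2]
def unproj(c,uv,z):
    k=bot.calibration(c);E=np.array(k["extrinsics"]);K=np.array(k["mtx"])
    d=(np.array(uv,float)-K[:2,2])/[K[0,0],K[1,1]]; s=d.copy()
    for _ in range(8): s=d/(1+k["k1"]*(s**2).sum())
    r=E[:3,:3].T@np.append(s,1); C=-E[:3,:3].T@E[:3,3]
    return C+r*(z-C[2])/r[2]
def corners(x,y,a,lo,hi):
    g=np.array([[i,j,k] for i in (lo[0],hi[0]) for j in (lo[1],hi[1]) for k in (lo[2],hi[2])])
    R=np.array([[np.cos(a),-np.sin(a),0],[np.sin(a),np.cos(a),0],[0,0,1]])
    return g@R.T+[x,y,0]
def blob(m,near):
    cs,_=cv2.findContours(m.astype(np.uint8),cv2.RETR_EXTERNAL,cv2.CHAIN_APPROX_NONE)
    cs=[c for c in cs if cv2.contourArea(c)>30]
    return cv2.convexHull(min(cs,key=lambda c:np.linalg.norm(c[:,0].mean(0)-near)))[:,0]
def mask_hull(c,im,f,near):
    S=6; b=cv2.cvtColor(cv2.resize(im,None,fx=S,fy=S,interpolation=cv2.INTER_CUBIC),cv2.COLOR_RGB2HSV).astype(int)
    m=f(b[...,0],b[...,1],b[...,2])
    m=cv2.morphologyEx(m.astype(np.uint8),cv2.MORPH_OPEN,np.ones((7,7)))
    h=blob(m,np.array(near)*S)
    return (h+.5)/S-.5
def fit(obs,lo,hi,x0):   # obs: list of (camera,hull)
    def cost(p):
        t=0
        for c,h in obs:
            q=cv2.convexHull(proj(c,corners(*p,lo,hi)).astype(np.float32))[:,0]
            h=h.astype(np.float32); i=cv2.intersectConvexConvex(q,h)[0]
            t+=1-i/(cv2.contourArea(q)+cv2.contourArea(h)-i)
        return t
    best=min((minimize(cost,[x0[0],x0[1],x0[2]+d],method="Nelder-Mead",options=dict(initial_simplex=np.array([x0[0],x0[1],x0[2]+d])+np.vstack([np.zeros(3),np.diag([.01,.01,.15])]),xatol=1e-5,fatol=1e-6)) for d in (-.2,0,.2)),key=lambda r:r.fun)
    return best.x,best.fun
E
python3 - <<'E'
from h import *
T=cv2.imread("pics/top0.png")[:,:,::-1].copy();S=cv2.imread("pics/side0.png")[:,:,::-1].copy()
hsv=lambda im,u,v:cv2.cvtColor(im,cv2.COLOR_RGB2HSV)[v,u].tolist()
print("box top",hsv(T,252,255),hsv(T,264,264),"table wood",hsv(T,270,290),"wall",hsv(T,240,250),"jig wood",hsv(T,428,300),hsv(T,455,240),"bg",hsv(T,400,250),"matdark",hsv(T,323,300),"mat",hsv(T,350,300))
print("side: box",hsv(S,315,328),hsv(S,322,341),hsv(S,308,343),"wood",hsv(S,340,330))
for n,c,uv,z in [("box","top",(252,256),.056),("box","side",(316,330),.056),("tt","top",(247.5,276),.02),("tt","side",(338,357),.02),("mat","top",(350.5,303.5),.003),("jig","top",(442.5,276),.012),("glue","top",(353,247),.06)]: print(n,c,unproj(c,uv,z).round(4))
E
```

```text
box top [13, 149, 128] [15, 83, 55] table wood [23, 100, 145] wall [18, 65, 51] jig wood [20, 103, 144] [30, 2, 145] bg [23, 7, 145] matdark [30, 18, 42] mat [15, 14, 108]
side: box [13, 162, 170] [16, 166, 63] [13, 163, 182] wood [17, 121, 76]
box top [0.5768 0.2327 0.056 ]
box side [0.573  0.2289 0.056 ]
tt top [0.5301 0.2472 0.02  ]
tt side [0.5271 0.2555 0.02  ]
mat top [ 0.4639 -0.0129  0.003 ]
jig top [ 0.5352 -0.2457  0.012 ]
glue top [ 0.601  -0.0159  0.06  ]
```

```bash
cat > m.py <<'E'
from h import *
T=cv2.imread("pics/top0.png")[:,:,::-1].copy();S=cv2.imread("pics/side0.png")[:,:,::-1].copy()
hb=mask_hull("top",T,lambda h,s,v:(h<18)&(s>122)&(v>85),(252,256))
hs=mask_hull("side",S,lambda h,s,v:(h<15)&(s>146),(316,333))
B=([-.021,-.032,.056],[.021,.032,.056]); print("hull bb",hb.min(0),hb.max(0),hs.min(0),hs.max(0))
for n,o,b in [("box top",[("top",hb)],B)]:
    for a in (-.5,1.07): print(n,fit(o,*b,(.576,.232,a)))
print("box side",fit([("side",hs)],[-.021,-.032,.02],[.021,.032,.056],(.574,.23,-.4)))
wood=lambda h,s,v:(s>55)&(h<30)
ht=mask_hull("top",T,wood,(247,276)); pts=np.array([unproj("top",p,.02)[:2] for p in ht]); (c,r)=cv2.minEnclosingCircle(pts.astype(np.float32)); print("tt",c,r,"med r",np.median(np.hypot(*(pts-c).T)))
J=([-.11,-.055,0.0],[.13,.055,.012])
ob=[]
for c,im,near in (("top",T,(442,273)),("side",S,(360,207))):
    h=mask_hull(c,im,wood,near); print(c,h.min(0),h.max(0)); ob.append((c,h)); print("jig",c,fit([(c,h)],*J,(.525,-.246,0)))
print("jig both",fit(ob,*J,(.525,-.246,0)))
m=mask_hull("top",T,lambda h,s,v:(v<65),(350,303)); print("mat",m.min(0),m.max(0),fit([("top",m)],[-.085,-.075,.0],[.085,.075,.003],(.464,-.013,0)))
vis=np.hstack([cv2.resize(T[210:320,190:310],None,fx=3.3,fy=4,interpolation=2),cv2.resize(T[220:330,410:490],None,fx=4,fy=4,interpolation=2)])
def dr(o,hull,u0,v0,fx,fy,col,dx=0): cv2.polylines(vis,[np.round((hull-[u0,v0]+.5)*[fx,fy]+[dx,0]).astype(np.int32)],True,col,1)
dr(0,hb,190,210,3.3,4,(0,255,0)); dr(0,ob[0][1],410,220,4,4,(0,255,0),396)
cv2.imwrite("pics/v1.png",vis[:,:,::-1]); print(bot.read_gripper_width())
E
python3 m.py
```

```text
hull bb [238.41666667 242.41666667] [268.25       267.91666667] [296.08333333 315.58333333] [333.08333333 352.08333333]
box top (array([ 0.57887616,  0.229356  , -0.43486344]), np.float64(0.02756808304660674))
box top (array([0.57886868, 0.22935235, 2.7068008 ]), np.float64(0.02756754003599393))
box side (array([ 0.57476085,  0.22647512, -0.33917505]), np.float64(0.2169516572585909))
tt (0.5340303182601929, 0.2488827407360077) 0.11048494279384613 med r 0.10984228058127168
top [419.25       228.58333333] [465.58333333 322.91666667]
jig top (array([ 0.52737549, -0.24598717,  0.00769698]), np.float64(0.009435435043713247))
side [310.75       189.58333333] [403.91666667 224.91666667]
jig side (array([ 0.52521616, -0.24658722,  0.00994378]), np.float64(0.04084278283779319))Traceback (most recent call last):
  File "m.py", line 15, in <module>
    print("jig both",fit(ob,*J,(.525,-.246,0)))
                     ~~~^^^^^^^^^^^^^^^^^^^^^^
  File "h.py", line 36, in fit
    best=min((minimize(cost,[x0[0],x0[1],x0[2]+d],method="Nelder-Mead",options=dict(initial_simplex=np.array([x0[0],x0[1],x0
[... 405 characters left out ...]
            ~~~~~~~~^^^^^^^^^^^^^^^^^^^^^^^^^^^^^^^^^^^^^^^^^^^^^^^^^^^^^^^^^^^^^^^^^^^^^^^^^^^^^^^^^^^^^^^^^^^^^^^^^^^^^^^^^^^^^^^^^^^^^^^^^^^^^^^^^^^^^^^^^^^^^^^^^^^^^^^^^^^^^^^^^^^^^^^^^^^^^^^^^^^^^
    res = _minimize_neldermead(fun, x0, args, callback, bounds=bounds,
                               **options)
    fxcc = func(xcc)
    fx = function(np.copy(x), *(wrapper_args + args))
  File "h.py", line 32, in cost
    q=cv2.convexHull(proj(c,corners(*p,lo,hi)).astype(np.float32))[:,0]
                     ~~~~^^^^^^^^^^^^^^^^^^^^^
  File "h.py", line 5, in proj
    k=bot.calibration(c);E=np.array(k["extrinsics"]);K=np.array(k["mtx"])
ValueError: time passes only in moves, steps and waits
```

```bash
sed -i 's/^from cell import bot/from cell import bot\nCAL={c:bot.calibration(c) for c in ("top","side")}/; s/k=bot.calibration(c)/k=CAL[c]/' h.py
cat >> m.py <<'E'
E2=cv2.cvtColor(T,cv2.COLOR_RGB2HSV)[...,1].astype(np.float32); V2=cv2.cvtColor(T,cv2.COLOR_RGB2HSV)[...,2].astype(np.float32)
xs=np.arange(.54,.65,.002)
acc=0;acv=0
for dy in np.arange(-.024,.025,.004):
    uv=proj("top",np.array([[x,-.2455+dy,.046] for x in xs])).astype(np.float32).reshape(-1,1,2)
    acc=acc+cv2.remap(E2,uv,None,1)[:,0]/13; acv=acv+cv2.remap(V2,uv,None,1)[:,0]/13
print([(round(float(x)*1000),int(a),int(b)) for x,a,b in zip(xs,acc,acv)])
E
python3 m.py
```

```text
hull bb [238.41666667 242.41666667] [268.25       267.91666667] [296.08333333 315.58333333] [333.08333333 352.08333333]
box top (array([ 0.57887616,  0.229356  , -0.43486344]), np.float64(0.02756808304660674))
box top (array([0.57886868, 0.22935235, 2.7068008 ]), np.float64(0.02756754003599393))
box side (array([ 0.57476085,  0.22647512, -0.33917505]), np.float64(0.2169516572585909))
tt (0.5340303182601929, 0.2488827407360077) 0.11048494279384613 med r 0.10984228058127168
top [419.25       228.58333333] [465.58333333 322.91666667]
jig top (array([ 0.52737549, -0.24598717,  0.00769698]), np.float64(0.009435435043713247))
side [310.75       189.58333333] [403.91666667 224.91666667]
jig side (array([ 0.52521616, -0.24658722,  0.00994378]), np.float64(0.04084278283779319))
jig both (array([ 0.52701539, -0.24642324,  0.01041615]), np.float64(0.06215878438392197))
mat [320.08333333 269.08333333] [379.25       336.41666667] (array([ 0.46699681, -0.0113581 ,  0.00078112]), np.float64(0.017930392507798376))
1.0032156242793346
[(540, 63, 120), (542, 71, 128), (544, 74, 131), (546, 75, 131), (548, 71, 126), (550, 55, 100), (552, 36, 82), (554, 15, 114), (556, 4, 143), (558, 4, 145), (560, 4, 144), (562, 3, 144), (564, 4, 143), (566, 36, 131), (568, 89, 119), (570, 105, 142), (572, 105, 144), (574, 105, 144), (576, 106, 144), (578, 106, 144), (580, 107, 144), (582, 106, 144), (584, 106, 144), (586, 106, 144), (588, 105, 144), (590, 106, 144), (592, 105, 144), (594, 105, 144), (596, 105, 144), (598, 105, 144), (600, 105, 144), (602, 105, 144), (604, 105, 144), (606, 105, 144), (608, 105, 144), (610, 105, 144), (612, 99, 118), (614, 75, 89), (616, 47, 64), (618, 26, 64), (620, 6, 133), (622, 5, 143), (624, 4, 144), (626, 4, 144), (628, 6, 144), (630, 6, 144), (632, 6, 144), (634, 5, 144), (636, 26, 144), (638, 91, 144), (640, 101, 144), (642, 103, 144), (644, 102, 144), (646, 103, 144), (648, 103, 144)]
```

View pics/v1.png

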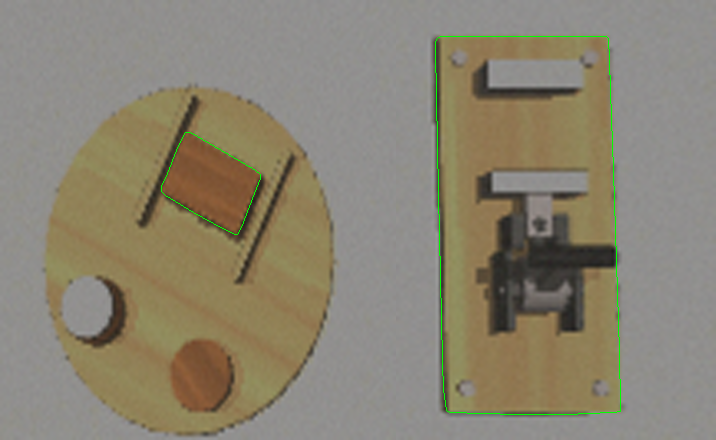

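```bash
cat >> h.py <<'E'
from scipy.spatial.transform import Rotation as Ro
def q(psi):
    y=np.array([np.cos(psi),np.sin(psi),0]);z=np.array([0,0,-1.]);x=np.cross(y,z)
    return np.roll(Ro.from_matrix(np.c_[x,y,z]).as_quat(),1)
def qbest(p,psi):
    s=[(abs(np.array(j)[5]-np.array(bot.read_joint_positions())[5]),k,j) for k in (0,np.pi) if (j:=bot.solve_ik(p,q(psi+k))) is not None]
    m=min(s,key=lambda t:t[0]); print("j6",round(m[2][5],2)); return q(psi+m[1])
def go(p,psi): bot.move_pose(p,list(qbest(p,psi)))
def stat(): print("t",bot.read_clock(),"w",bot.read_gripper_width(),"f",bot.read_finger_force(),"ft",np.round(bot.read_ft_force(),1),"p",np.round(bot.read_position(),4))
def snap(c,n):
    im=bot.camera(c); cv2.imwrite(f"pics/{n}.png",im[:,:,::-1]); return im
JIG=np.array([.5277,-.2460]);JY=.009
E
python3 - <<'E'
from h import *
bx,by,a=.5785,.229,-.43
bot.set_gripper(.85)
go([bx,by,.13],a); stat()
snap("side","s2"); snap("top","t2")
a=cv2.imread("pics/s2.png")[230:420,220:420];b=cv2.imread("pics/t2.png")[200:340,180:327]
cv2.imwrite("pics/v2.png",np.hstack([cv2.resize(a,(400,380),interpolation=2),cv2.resize(b,(400,380),interpolation=2)]))
E
```

```text
j6 2.26
t 3.375 w 0.8541963094001388 f 0.0 ft [ 0.9  0.6 -0.6] p [0.578  0.2301 0.1303]
```

View pics/v2.png

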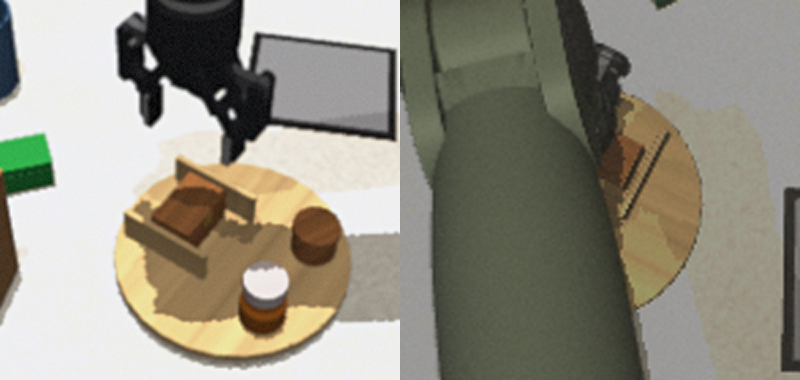

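The crop shows the open gripper straddling the brown box in its bay (side view around (190,205) of the crop), clear of the walls, jar and round box. Descending.

```bash
python3 - <<'E'
from h import *
bx,by=.5785,.229
print(bot.move_linear([bx,by,.06],speed=.12), bot.move_linear([bx,by,.025],speed=.05,until_force=8)); stat()
bot.set_gripper(0.0,grasp_force=30); stat()
bot.move_linear([bx,by,.045],speed=.05); stat()
bot.move_linear([bx,by,.14],speed=.12); stat()
snap("side","s3");a=cv2.imread("pics/s3.png")[200:420,200:460];cv2.imwrite("pics/v3.png",cv2.resize(a,None,fx=2.2,fy=2.2,interpolation=2))
E
```

```text
False False
t 5.0583 w 0.8481771630498675 f 0.0 ft [-1.  -0.2 -0.9] p [0.5787 0.2291 0.0251]
t 5.4333 w 0.48837295344707987 f 31.0911226272583 ft [ 1.  -0.8  1.1] p [0.5789 0.2292 0.0255]
t 5.9833 w 0.4873967972735933 f 30.653910040855408 ft [ 0.7  0.7 -1.3] p [0.5787 0.229  0.0453]
t 6.925 w 0.4868415514108533 f 30.648441910743713 ft [ 1.  -0.1 -0.9] p [0.5779 0.2288 0.1391]
```

View pics/v3.png

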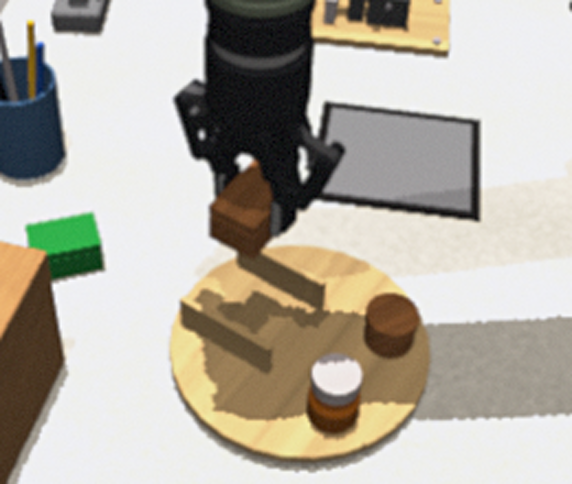

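```bash
python3 - <<'E'
from h import *
M=[.455,-.011]
go(M+[.12],JY); 
bot.move_linear(M+[.03],speed=.12); hit=bot.move_linear(M+[.004],speed=.02,until_force=5); print(hit); stat()
bot.set_gripper(.62); stat(); bot.set_gripper(.9)
bot.move_linear(M+[.12],speed=.15); stat()
bot.move_pose([.455,.15,.2],list(q(JY+np.pi/2)) if 0 else bot.read_tool_rot())
im=snap("top","t4"); snap("side","s4")
hb=mask_hull("top",im,lambda h,s,v:(h<18)&(s>122)&(v>85),proj("top",[[.455,-.011,.039]])[0])
print(fit([("top",hb)],[-.021,-.032,.039],[.021,.032,.039],(.455,-.011,0)))
a=cv2.imread("pics/s4.png")[200:420,270:470];b=cv2.imread("pics/t4.png")[220:352,290:410]
cv2.imwrite("pics/v4.png",np.hstack([cv2.resize(a,(400,440),interpolation=2),cv2.resize(b,(400,440),interpolation=2)])); stat()
E
```

```text
j6 1.38
True
t 9.9167 w 0.48823949653748855 f 31.44276738166809 ft [-0.1  0.3  4.4] p [ 0.4549 -0.011   0.0084]
t 10.1917 w 0.621332106946795 f 0.0 ft [-0.9 -0.3 -0.4] p [ 0.454  -0.0108  0.0079]
t 11.45 w 0.900582814023348 f 0.0 ft [0.1 0.2 0.1] p [ 0.4544 -0.0109  0.1194]
(array([ 0.45516063, -0.01089012,  0.00848364]), np.float64(0.06146798284171895))
t 12.3 w 0.8942898672868329 f 0.0 ft [-0.2 -0.3  0.5] p [0.4544 0.1486 0.1987]
```

View pics/v4.png

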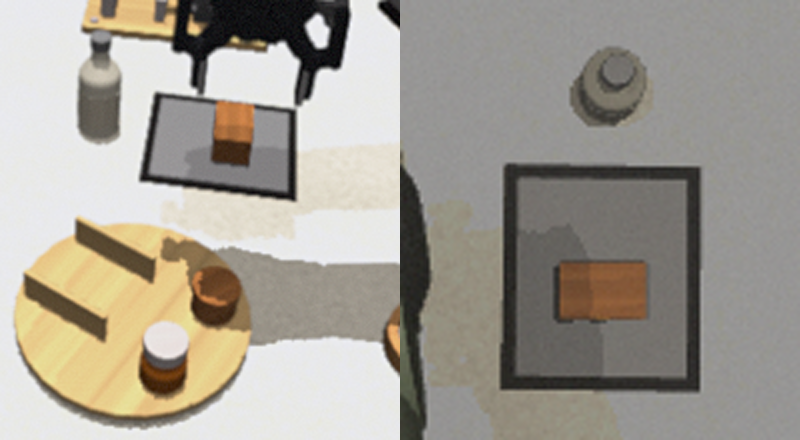

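The box stands flat on the mat (crop right, (600,290)), with the glue untouched. Now I take it by its ends.

```bash
python3 - <<'E'
from h import *
M=[.4545,-.0109]
bot.set_gripper(1.0)
go(M+[.12],JY+np.pi/2)
bot.move_linear(M+[.05],speed=.15); print(bot.move_linear(M+[.005],speed=.05,until_force=6)); stat()
bot.set_gripper(0,grasp_force=30); stat()
bot.move_linear(M+[.02],speed=.05);bot.move_linear(M+[.2],speed=.2); stat()
N=[JIG[0]+.065,JIG[1]+.065*JY]
go(N+[.2],JY+np.pi/2); bot.move_linear(N+[.075],speed=.12); stat()
snap("side","s5"); snap("top","t5")
a=cv2.imread("pics/s5.png")[120:240,280:420];b=cv2.imread("pics/t5.png")[210:330,390:510]
cv2.imwrite("pics/v5.png",np.hstack([cv2.resize(a,(467,400),interpolation=2),cv2.resize(b,(330,400),interpolation=2)]))
E
```

```text
j6 2.95
False
t 15.35 w 0.9993435941995844 f 0.0 ft [-0.7  0.4  0.8] p [ 0.4547 -0.0109  0.0052]
t 15.6833 w 0.7502612343675216 f 33.42737853527069 ft [0.3 0.2 4.3] p [ 0.4549 -0.0109  0.0054]
t 17.1833 w 0.742447754574655 f 33.166438937187195 ft [-0.5  0.4 -1.2] p [ 0.4537 -0.0108  0.199 ]
j6 2.63
t 19.4333 w 0.7436205363303937 f 33.174020648002625 ft [ 0.6 -0.  -1.6] p [ 0.5934 -0.2457  0.0759]
```

View pics/v5.png

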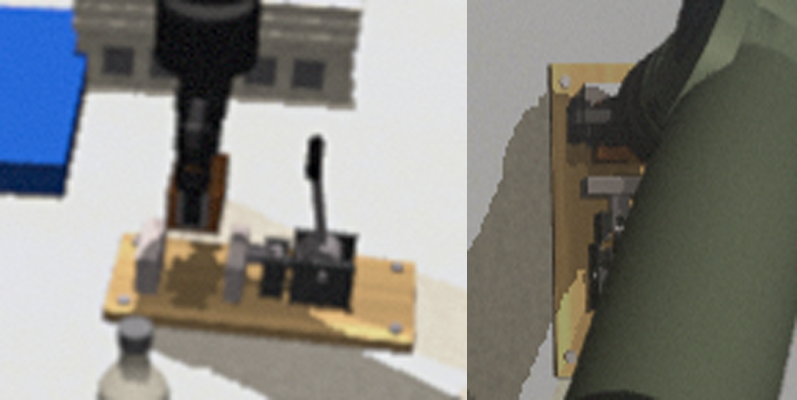

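The box hangs level over the gap between the two jaws (crop (195,225), jaws at (150,262) and (237,265)). Lowering it.

```bash
python3 - <<'E'
from h import *
N=[JIG[0]+.065,JIG[1]+.065*JY]
print(bot.move_linear(N+[.028],speed=.04,until_force=8)); stat()
if bot.read_position()[2]<.032:
    print(bot.move_linear(N+[.0115],speed=.02,until_force=6)); stat()
E
```

```text
False
t 20.8583 w 0.7428411457021444 f 33.17407429218292 ft [ 0.4  0.1 -1.1] p [ 0.593  -0.2456  0.0284]
True
t 21.5167 w 0.7480924150885835 f 33.867918848991394 ft [-0.3 -1.   3.8] p [ 0.5925 -0.2453  0.0144]
```

```bash
python3 - <<'E'
from h import *
N=[JIG[0]+.065,JIG[1]+.065*JY]
bot.set_gripper(.85); bot.set_gripper(1.0); bot.move_linear(N+[.06],speed=.1); bot.move_linear(N+[.2],speed=.2)
bot.set_gripper(0)
go([.45,0,.25],JY+np.pi/2); stat()
im=snap("top","t6"); snap("side","s6")
a=cv2.imread("pics/s6.png")[120:240,280:420];b=cv2.imread("pics/t6.png")[210:330,390:510]
cv2.imwrite("pics/v6.png",np.hstack([cv2.resize(a,(467,400),interpolation=2),cv2.resize(b,(330,400),interpolation=2)]))
hb=mask_hull("top",im,lambda h,s,v:(h<18)&(s>122)&(v>85),proj("top",[N+[.048]])[0])
print(fit([("top",hb)],[-.021,-.032,.048],[.021,.032,.048],(*N,0)))
E
```

```text
j6 2.97
t 25.4083 w -0.0013656260192077866 f 0.0 ft [-0.2  0.3 -0.2] p [ 0.451  -0.0007  0.2501]
(array([ 0.59264207, -0.24568891,  0.01778162]), np.float64(0.022640700913620027))
```

View pics/v6.png

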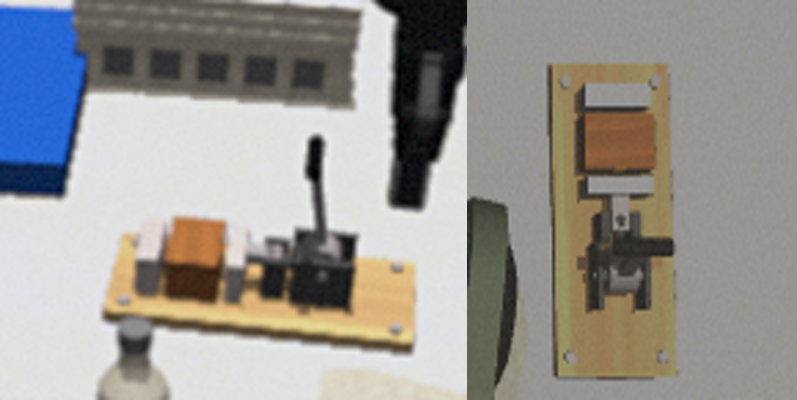

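The box is in the middle of the nest (crop right (620,140)) and the lever is still upright (315,190). Now I push the lever bar over.

```bash
python3 - <<'E'
from h import *
W=lambda x,z:[JIG[0]+x,JIG[1]+x*JY,z]
def tcp(th):
    f=.17-th; return W(-.035+.09*np.sin(f)+.0065*np.cos(f)+.011*max(np.cos(f),.3), .042+.09*np.cos(f)-.0065*np.sin(f)-.006*np.cos(f))
go(W(.022,.2),JY+np.pi/2); bot.move_linear(W(.022,tcp(0)[2]),speed=.12); stat()
bot.move_linear(tcp(-.03),speed=.06,until_force=15)
for th in np.arange(.12,1.63,.125):
    h=bot.move_linear(tcp(th),speed=.08,until_force=25)
    print(round(float(th),2),h,np.round(bot.read_ft_force(),1),np.round(np.array(bot.read_position())-tcp(th),4))
    if h: break
stat(); snap("side","s7")
E
```

```text
j6 2.59
t 27.3417 w -0.00046061125093000446 f 0.0 ft [ 0.3 -0.3  0.1] p [ 0.5503 -0.2457  0.1245]
0.12 False [ 1.3 -0.1 -0.2] [ 0.0001 -0.0001  0.0002]
0.24 False [ 1.   0.7 -0.3] [-0.0001  0.0001  0.    ]
0.37 False [ 0.8  1.2 -1.1] [-0.0002  0.0001 -0.0001]
0.49 False [ 2.1  0.5 -0.8] [-0.0002  0.0001 -0.0001]
0.62 False [ 1.5  0.3 -0.7] [ 0.0003 -0.0001  0.0001]
0.74 False [2.7 1.1 1.2] [ 0.0001 -0.      0.0001]
0.87 False [1.5 0.8 2.3] [-0.0004  0.0002 -0.    ]
0.99 False [0.2 0.2 1.4] [-0.0006  0.0002 -0.0002]
1.12 False [-0.7 -0.6  0.1] [-0.0007  0.0003 -0.0003]
1.25 False [-0.7 -0.1  0.7] [-0.0005  0.0003 -0.0003]
1.37 False [ 0.6 -1.  -0.3] [-0.0003  0.0002 -0.0002]
1.5 False [0.6 0.8 0.4] [-0.0002  0.0002 -0.0001]
1.62 False [-0.1  0.4 -0.3] [-0.0002  0.0002 -0.0001]
t 31.6917 w 0.001742959974913556 f 0.0 ft [-0.1  0.4 -0.3] p [ 0.4072 -0.2469  0.0585]
```

```bash
python3 - <<'E'
from h import *
p=list(bot.read_position())
bot.move_linear([p[0],p[1],.2],speed=.2,until_force=10)
go([.42,0,.25],JY+np.pi/2); stat()
im=snap("top","t8"); snap("side","s8")
a=cv2.imread("pics/s8.png")[120:240,280:420];b=cv2.imread("pics/t8.png")[210:330,390:510]
cv2.imwrite("pics/v8.png",np.hstack([cv2.resize(a,(467,400),interpolation=2),cv2.resize(b,(330,400),interpolation=2)]))
E
```

```text
j6 2.96
t 33.5917 w 0.0027528119721639244 f 0.0 ft [ 0.1  0.1 -1. ] p [ 0.42   -0.0006  0.2494]
```

View pics/v8.png

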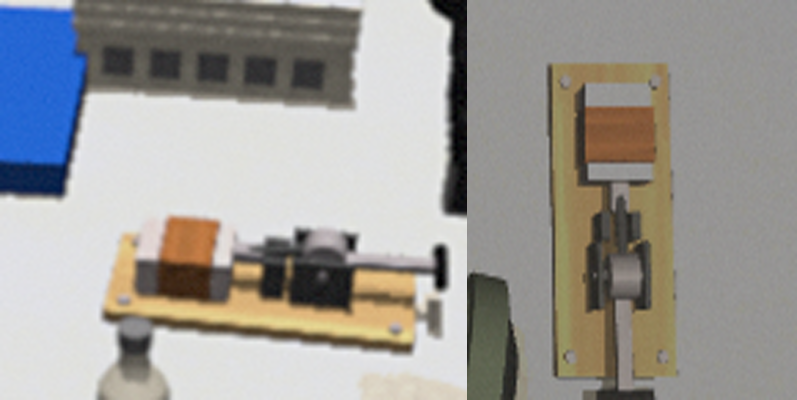

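The lever lies level (bar at (440,265) in the left crop) and the moving jaw presses the box against the fixed jaw with no gap. The arm is clear of everything, so I'm handing in.

```bash
python3 -c "
from cell import bot
print(bot.close_job())"
```

```text
the job is handed in; nothing more can be done
None
```

The gift box is clamped in the jig with the lever snapped shut, the bystanders were not touched, and the job was handed in at about 34 s on the robot's clock.

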